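# Seat the weight pan in its pocket and load the check weight

## Task

Prepare the check load on the weighing station: without lifting it off the aluminium plate, slide the steel weight pan along the plate until it drops fully home into the shallow round pocket, then stand the 200 g weight (the largest of the three brass ones) upright in the pan's collar. Push gently and set the weight down gently, since the load cell under the plate must never see more than about 30 N, and leave the other two weights where they stand.

Things in the scene. Friction and masses are not known exactly. Their poses are not given: they have to be found in the camera images.
- tray: fixed blue tray 268 x 124 x 14 mm, open at the top. Origin: centre of its underside; x along its length (from the pan's end towards the pocket's end), y across, z up. In it is clamped an aluminium plate 216 x 96 mm, its flat top 20 mm above the tray's underside (6 mm above its rim); it does not move under the allowed forces.
- pocket_mid (a point): point of the tray (x +30, y 0, z +20 mm in its frame), level with the plate's top. The plate's only pocket (round, 63 mm across, 4 mm deep, black rubber floor) is NOT exactly here: the plate is clamped at an unmeasured place, so the pocket's centre is up to 18 mm away along the tray's x, either way, and up to 6 mm along its y: find it by feel or sight.
- pan: loose steel pan, about 0.15 kg: a flat disc 60 mm across, 5 mm thick, its lower edge bevelled (57 mm across underneath), with a round upright collar. Origin: centre of the disc's underside, z up. Starts on the plate near x = -55 mm in the tray's frame, up to 8 mm off y = 0. Its origin is 20 mm above the tray's underside on the plate, 16 mm home in the pocket (1.5 mm play all round).
- pan_rim (a point): centre of the collar's top, 18 mm above the disc's underside. Collar: 44 mm outside, 37 mm inside, 13 mm high. A firm grip on it keeps the pan from dropping; fingers 2 mm wider than it push the pan and let it fall in, then the pocket's wall stops it. Pushed along a line 2 to 5 mm off, it hangs tilted on the pocket's edge, low side towards the pocket's centre; farther off it passes by.
- weight_200g: brass knob weight of 200 g, the largest of three: 30 mm across, 46 mm high, narrower knob above a cylindrical body about 25 mm high. Origin: centre of its underside, z up. Stands on the worktop (z = 0) right of the tray. Fits inside the pan's collar (3.5 mm play all round) and stands there on the disc, 5 mm above the pan's origin.
- weight_100g: brass knob weight, 24 mm across, 37 mm high, origin at the centre of its underside; a bystander, stands on the worktop near the 200 g weight and may change places with it
- weight_50g: brass knob weight, 20 mm across, 30 mm high, origin at the centre of its underside; a bystander, stands on the worktop near the 200 g weight and may change places with it
Not all that is in view belongs to the job. Leave any black or turquoise look-alike of the weight_200g alone.

How it is judged:
By the outcome, as a careful person would: the job done as asked, in the order asked, and still so for the second after the job is handed in, with the robot touching nothing.
It also fails if it takes over 61 s, if anything falls off the work surface, if the arm or the gripper's body presses on something with over 40 N, if the wrist force passes 120 N, or if a joint passes its speed limit or range.

## Robot

A 7-joint arm with a two-finger parallel gripper is mounted at the origin on a cart in front of the work surface, level with it; the furniture and walls round the work are solid. World frame = base frame: x ahead of the robot, y to its left, z up, the work surface at z = 0. Lengths are in m, angles in rad, forces in N, time in s.
With the tool pointing down it reaches from about 0.425 to 0.925 m from the base axis. Payload 6.8 kg.
Tool frame: the origin (TCP) lies at the very end of the fingers, on their centre line; the grasp point (between the pads) lies 19 mm behind it; z points along the fingers, y is the line along which they close (so a half turn about z gives the same grasp; the last joint's range is limited). The gripper opens to 85 mm and grips with 20 to 120 N. Pads are 22 mm wide; open, the fingers measure 114 mm over their backs; the gripper's body (76 mm by 85 mm) begins 54 mm behind the grasp point. The pads swing forward as they close: fully open they stand 13 mm farther back than shut.
Start: joints at [-1.363, 0.477, 0.022, 1.555, -0.011, 1.109, -0.083], TCP at [0.21, 0.642, 0.231] pointing down, gripper open.
Joint ranges: [-2.96, 2.96], [-0.34, 2.1], [-1.41, 1.46], [0.24, 2.44], [-1.37, 4.51], [0.17, 1.92], [-2.96, 2.96]. Speed limits (rad/s): [2.39, 2.39, 3.14, 3.14, 3.14, 3.14, 3.14].

## Interface

Orientations are given as a unit quaternion [w, x, y, z].
In Python, from station import bot gives the robot as it stands. The module is installed in compiled form; this text tells all that it offers.
- The arm moves only by the shell command python3 -m jog 'ROWS' [OPENING] [FORCE]. ROWS is JSON, a list of rows, each a list of 4 numbers: the shift along the tool's x, y, z in cm, then the turn about the tool's z in rad. In form: [[x, y, z, spin], ...]. A call has 1 to 20 rows; each row is the pose to reach, as a shift and turn from the pose commanded when the call began, along the tool's axes at that moment; what a row does not reach only later rows make up. A row lasts 1/12 s, in which the tool goes at most 41.7 mm and 7.16 degrees, less where a joint would pass 70% of its speed; a pose out of reach is approached as far as the arm can. A call with a gripper value outside its range is refused whole. OPENING is the closure, from -1 (fully open) to 1 (shut), set as the call begins (- or left out, the last holds). The fingers move at their own pace and stop on an object; FORCE is the grip in N (left out, the last holds). Time passes only in rows, so rows that repeat a pose let the fingers close. It gives the time, the measured TCP pose, the force, the opening and the grip force at its end, in the units of the state.
- bot.get_obs(): the state, without advancing time (a new reading comes with each control period).
- bot.read_camera(name): name is "side" or "top" or "wrist"; returns a dict with "pixels" (400x640x3 uint8, red, green, blue), "depth" (400x640 float32, m along the optical axis (not along the pixel's ray), 0 where there is no reading), "fovy" (degrees; the focal length in pixels is half the picture's height over the tangent of half this angle, whatever the lens; pixels are square), "cx", "cy" (the principal point, pixels), "pose" (4x4, takes a point from camera to world coordinates). Camera axes: x right, y down, z forward; pixel columns grow to the right and rows downward; lengths in m; the calibration is good to about 2 mm. A picture is of the moment at which its call begins.
- bot.hand_in(): hands the job in; it is judged then, once.
The state is a dict: "t": time; "q": joint angles; "joint_vel": joint speeds; "joint_torque": joint torques, N m; "eef_pos": TCP position; "tool_rot": TCP orientation; "contact_force": force on the tool from outside, world axes, zero at the start; "torque": the same for the moment, N m; "gripper_width": opening from 0.0 (shut) to 1.0 (fully open); "grasp_force": force on a finger pad.
Only numpy, scipy, OpenCV 4.12 (cv2) and the standard library are available. Lean on these libraries where they do the work, as an engineer would, in place of code of your own. Each camera call takes 0.05 s, during which the arm holds its last target. There are 200 camera calls.

## Working session

There is one attempt and no reset: what is moved stays moved. The work goes in short steps, Python scripts to look and compute and a shell command to move; the robot and the scene stay as the last step left them, time stands still between calls to the robot, and variables do not carry over. Pictures are saved under pics/ and viewed, at most 10 in all, crops included, and the job is handed in when it is done.

```bash
mkdir -p pics
cat > h.py <<'E'
import numpy as np, cv2
from station import bot
def cam(n):
    c=bot.read_camera(n); c['f']=200/np.tan(np.radians(c['fovy'])/2); return c
def save(c,f): cv2.imwrite('pics/'+f,c['pixels'][:,:,::-1])
def plane(c,u,v,z):
    d=c['pose'][:3,:3]@np.array([(u-c['cx'])/c['f'],(v-c['cy'])/c['f'],1]); o=c['pose'][:3,3]
    return o+d*(z-o[2])/d[2]
def cloud(c):
    v,u=np.mgrid[:400,:640]; d=c['depth']
    p=np.stack([(u-c['cx'])/c['f']*d,(v-c['cy'])/c['f']*d,d],-1)
    w=p@c['pose'][:3,:3].T+c['pose'][:3,3]; w[d==0]=np.nan; return w
def proj(c,p):
    q=c['pose'][:3,:3].T@(np.array(p)-c['pose'][:3,3]); return q[0]/q[2]*c['f']+c['cx'],q[1]/q[2]*c['f']+c['cy']
E
python3 - <<'E'
from h import *
o=bot.get_obs(); print({k:np.round(v,3) for k,v in o.items()})
ims=[]
for n in ['top','side']:
    c=cam(n); save(c,n+'0.png'); print(n,c['fovy'],c['cx'],c['cy'],np.round(c['pose'],3).tolist())
E
```

```text
{'t': np.float64(0.0), 'q': array([-1.363,  0.478,  0.022,  1.556, -0.012,  1.109, -0.083]), 'joint_vel': array([ 0.   ,  0.001, -0.001, -0.001, -0.001, -0.001, -0.001]), 'joint_torque': array([-0.0000e+00, -5.9645e+01,  1.6080e+00, -2.8120e+01,  1.2000e-02,
        1.0000e-02,  0.0000e+00]), 'eef_pos': array([0.209, 0.641, 0.23 ]), 'tool_rot': array([-0.   ,  0.157,  0.988, -0.001]), 'contact_force': array([0.726, 0.691, 0.63 ]), 'torque': array([0.013, 0.014, 0.051]), 'grasp_force': np.float64(0.0), 'gripper_width': np.float64(1.002)}
top 57.369990060762554 329.8455260393492 196.03491425754908 [[-0.005, -0.995, 0.098, 0.49], [-1.0, 0.005, -0.004, -0.115], [0.003, -0.098, -0.995, 0.908], [0.0, 0.0, 0.0, 1.0]]
side 47.98971674199613 319.12043972828957 199.7167004556254 [[0.999, 0.026, -0.032, 0.599], [0.039, -0.38, 0.924, -1.068], [0.012, -0.925, -0.381, 0.458], [0.0, 0.0, 0.0, 1.0]]
```

View pics/top0.png

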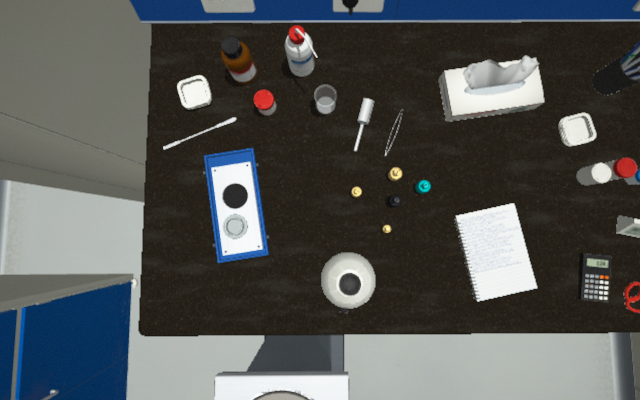

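View pics/side0.png

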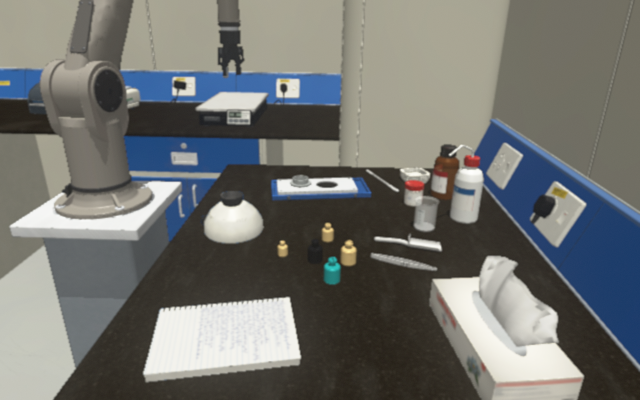

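The top view shows the tray centred near (237,206), with the pan at (235,226) and the black pocket at (235,195). The 200 g weight is at (396,173), the 100 g at (357,191) and the 50 g at (387,229). The look-alikes are turquoise at (424,186) and black at (394,201). The side view agrees: 200 g at (348,253).

Run:
```python
from h import *
T=cam('top');S=cam('side')
def blobs(m,lo=8):
    n,l,s,c=cv2.connectedComponentsWithStats(m.astype(np.uint8)); return [(s[i,4],c[i],s[i,:4]) for i in range(1,n) if s[i,4]>=lo]
def brass(c):
    h=cv2.cvtColor(c['pixels'],cv2.COLOR_RGB2HSV); return (h[...,0]>10)&(h[...,0]<30)&(h[...,1]>70)&(h[...,2]>110)
def tri(p,q):
    r=[]
    for c,(u,v) in ((T,p),(S,q)):
        d=c['pose'][:3,:3]@np.array([(u-c['cx'])/c['f'],(v-c['cy'])/c['f'],1]); r.append((c['pose'][:3,3],d/np.linalg.norm(d)))
    A=sum(np.eye(3)-np.outer(d,d) for o,d in r); b=sum((np.eye(3)-np.outer(d,d))@o for o,d in r); x=np.linalg.solve(A,b)
    return x,[np.linalg.norm(np.cross(x-o,d)) for o,d in r]
W=cloud(T)
for n,c in (('T',T),('S',S)):
    for a,ct,bb in blobs(brass(c)):
        if (n=='T' and 330<ct[0]<440 and 150<ct[1]<250) or (n=='S' and 260<ct[0]<380 and 215<ct[1]<290): print(n,a,ct.round(1),bb, plane(c,*ct,.03).round(4))
# tray
h=cv2.cvtColor(T['pixels'],cv2.COLOR_RGB2HSV)
m=(h[...,0]>100)&(h[...,0]<125)&(h[...,1]>120)&(h[...,2]>60); m[:, :190]=0; m[:,285:]=0; m[:140]=0;m[275:]=0
k=cv2.findContours(m.astype(np.uint8),cv2.RETR_EXTERNAL,cv2.CHAIN_APPROX_NONE)[0]; k=max(k,key=cv2.contourArea)
P=np.array([plane(T,u,v,.014)[:2] for u,v in k[:,0].astype(float)],np.float32)
r=cv2.minAreaRect(P*1000); print('tray',r)
g=T['pixels'].astype(int); b=(g.max(-1)<70); b[:, :215]=0;b[:,258:]=0;b[:180]=0;b[213:]=0
for x in blobs(b,50): print('pocket',x, plane(T,*x[1],.02))
bx=W[190:200,228:242].reshape(-1,3); print('pocket floor z',np.nanmedian(bx[:,2])); print('plate z',np.nanmedian(W[165:178,222:240,2]), 'table',np.nanmedian(W[170:230,290:330,2]))
sel=(W[...,2]>.0265)&(W[...,2]<.06)
sel[:, :205]=0;sel[:,268:]=0;sel[:150]=0;sel[262:]=0
p=W[sel];print('collar',len(p),p.mean(0),p.min(0),p.max(0))
```

```text
T 127 [395.5 173. ] [390 167  12  13] [ 0.6317 -0.2779  0.03  ]
T 87 [356.3 191.3] [351 186  11  11] [ 0.5875 -0.1819  0.03  ]
T 53 [386.6 228.4] [383 225   8   8] [ 0.4977 -0.2534  0.03  ]
S 180 [327.2 232.6] [322 223  12  19] [ 0.588 -0.211  0.03 ]
S 138 [282.3 248.7] [277 240  11  17] [ 0.501  -0.2874  0.03  ]
S 330 [348.1 253.4] [341 240  16  26] [ 0.6306 -0.2989  0.03  ]
tray ((559.2230224609375, 113.47523498535156), (269.26104736328125, 126.30175018310547), 8.86716365814209)
pocket (np.int32(441), array([234.84126984, 195.4399093 ]), array([223, 184,  24,  24], dtype=int32)) [0.57980387 0.11380678 0.02      ]
pocket floor z 0.016334662371209563
plate z 0.020166002098425895 table 0.00012056558510525894
collar 189 [0.5054572  0.11167951 0.03243544] [0.47678907 0.08347196 0.02650802] [0.53176814 0.13906157 0.04149319]
```

```bash
cat >> h.py <<'E'
from scipy.spatial.transform import Rotation as Ro
def go(p,ang):
    o=bot.get_obs(); q=o['tool_rot']; R=Ro.from_quat([q[1],q[2],q[3],q[0]]).as_matrix()
    a=np.arctan2(R[1,1],R[0,1]); s=(a-ang+np.pi/2)%np.pi-np.pi/2
    return 't',o['t'],'cm',np.round(R.T@(np.array(p)-o['eef_pos'])*100,2),'spin',round(s,3),'tilt',R[2].round(4),'ang',round(a,4),'q7',o['q'][6].round(2)
E
python3 - <<'E'
from h import *
c=cam('wrist');o=bot.get_obs();q=o['tool_rot'];R=Ro.from_quat([q[1],q[2],q[3],q[0]]).as_matrix()
print('cam in tool',(R.T@c['pose'][:3,:3]).round(3).tolist(),(R.T@(c['pose'][:3,3]-o['eef_pos'])).round(4),c['fovy'])
print(go([.545,.113,.23],np.radians(8.9)))
E
```

```text
cam in tool [[-0.001, -0.951, -0.31], [1.0, -0.002, 0.002], [-0.002, -0.31, 0.951]] [ 0.0795  0.0005 -0.141 ] 68.02670187895262
('t', 0.25, 'cm', array([-48.29, -39.8 ,   0.12]), 'spin', np.float64(1.1), 'tilt', array([-1.e-04, -9.e-04, -1.e+00]), 'ang', np.float64(1.255), 'q7', np.float64(-0.08))
```

```bash
python3 -m jog '[[-48.3,-39.8,0,1.1],[-48.3,-39.8,0,1.1],[-48.3,-39.8,0,1.1],[-48.3,-39.8,0,1.1],[-48.3,-39.8,0,1.1],[-48.3,-39.8,0,1.1],[-48.3,-39.8,0,1.1],[-48.3,-39.8,0,1.1],[-48.3,-39.8,0,1.1],[-48.3,-39.8,0,1.1],[-48.3,-39.8,0,1.1],[-48.3,-39.8,0,1.1],[-48.3,-39.8,0,1.1],[-48.3,-39.8,0,1.1],[-48.3,-39.8,0,1.1],[-48.3,-39.8,0,1.1],[-48.3,-39.8,4,1.1],[-48.3,-39.8,8,1.1],[-48.3,-39.8,8,1.1],[-48.3,-39.8,8,1.1]]'
python3 - <<'E'
from h import *
print(go([.545,.113,.15],np.radians(8.9)))
c=cam('wrist');save(c,'w1.png');print(c['pose'].round(3).tolist(),c['cx'],c['cy'])
E
```

```text
t: 1.92
eef_pos: [0.5436, 0.113, 0.1502]
tool_rot: [-0.001, 0.65, 0.76, -0.002]
contact_force: [0.2, 0.0, -0.0]
gripper_width: 1.001
grasp_force: 0.0
('t', 1.9167, 'cm', array([-0.03,  0.14,  0.02]), 'spin', np.float64(-0.0), 'tilt', array([-0.0012, -0.0047, -1.    ]), 'ang', np.float64(0.1549), 'q7', np.float64(0.05))
[[0.988, 0.147, 0.044, 0.532], [0.153, -0.939, -0.307, 0.193], [-0.004, 0.31, -0.951, 0.291], [0.0, 0.0, 0.0, 1.0]] 318.15827267350386 200.16960338269743
```

View pics/w1.png

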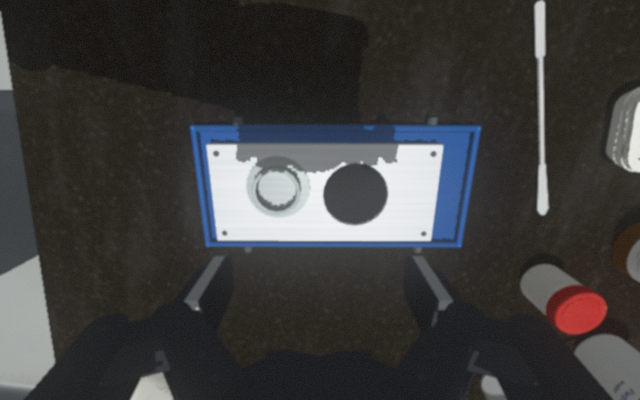

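The wrist view shows the pan's collar at (278,187) and the black pocket at (355,193). The hand's shadow falls across the plate's top edge.

```bash
cat >> h.py <<'E'
def circ(P):
    A=np.c_[2*P,np.ones(len(P))]; s=np.linalg.lstsq(A,(P**2).sum(1),rcond=None)[0]; return s[:2],np.sqrt(s[2]+s[0]**2+s[1]**2)
def pocket(c,guess,zs=(.016,.02),r=26,thr=60):
    g=cv2.cvtColor(c['pixels'],cv2.COLOR_RGB2GRAY); m=(g<thr).astype(np.uint8)
    u,v=map(int,proj(c,guess)); n,l=cv2.connectedComponents(m); k=(l==l[v,u]).astype(np.uint8)
    k=max(cv2.findContours(k,0,1)[0],key=cv2.contourArea)[:,0].astype(float)
    for z in zs:
        P=np.array([plane(c,*x,z)[:2] for x in k]); o,R=circ(P); e=np.linalg.norm(P-o,axis=1)-R; print('pocket z',z,o.round(4),'R',R.round(4),'res',e.std().round(4), 'ext x',(P.max(0)-P.min(0)).round(4),'mid',((P.max(0)+P.min(0))/2).round(4))
def ring(c,guess,r=.04):
    W=cloud(c); d=np.hypot(W[...,0]-guess[0],W[...,1]-guess[1])
    for lo,hi,n in ((.0225,.03,'disc'),(.032,.045,'collar')):
        s=(d<r)&(W[...,2]>lo)&(W[...,2]<hi); p=W[s]; h=cv2.minEnclosingCircle((p[:,:2]*1000).astype(np.float32)); print(n,len(p),'z',np.median(p[:,2]).round(4),'enc',np.round(h,1),'mean',p[:,:2].mean(0).round(4))
E
python3 - <<'E'
from h import *
c=cam('wrist'); pocket(c,[.580,.114,.018]); ring(c,[.506,.112])
W=cloud(c)
T=cam('top'); pocket(T,[.580,.114,.018])
# inner collar edge/outer via collar points radial
g=c['pixels']
h=cv2.cvtColor(g,cv2.COLOR_RGB2HSV); print(h[187,235:325].tolist()[::3])
# tray outline
m=((h[...,0]>100)&(h[...,0]<125)&(h[...,1]>120)&(h[...,2]>50)).astype(np.uint8); m[:100]=0;m[260:]=0;m[:,:170]=0;m[:,500:]=0
k=max(cv2.findContours(m,0,1)[0],key=cv2.contourArea)[:,0].astype(float)
P=np.array([plane(c,*x,.014)[:2] for x in k],np.float32); print(cv2.minAreaRect(P*1000))
E
```

```text
pocket z 0.016 [0.5628 0.1012] R 0.1102 res 0.0319 ext x [0.2948 0.201 ] mid [0.5644 0.0976]
pocket z 0.02 [0.5624 0.1025] R 0.1086 res 0.0315 ext x [0.2906 0.1981] mid [0.564  0.0989]Traceback (most recent call last):
  File "<stdin>", line 2, in <module>
  File "h.py", line 31, in ring
    s=(d<r)&(W[...,2]>lo)&(W[...,2]<hi); p=W[s]; h=cv2.minEnclosingCircle((p[:,:2]*1000).astype(np.float32)); print(n,len(p),'z',np.median(p[:,2]).round(4),'enc',np.round(h,1),'mean',p[:,:2].mean(0).round(4))
                                                                                                                                                                  ~~~~~~~~^^^^^
    return _wrapfunc(a, 'round', decimals=decimals, out=out)
    return _wrapit(obj, method, *args, **kwds)
    conv = _array_converter(obj)
ValueError: setting an array element with a sequence. The requested array has an inhomogeneous shape after 1 dimensions. The detected shape was (2,) + inhomogeneous part.
```

```bash
sed -i "s/print(n,len(p).*/print(n,len(p),'z',np.nanmedian(p[:,2]).round(4),'enc',h,'mean',p[:,:2].mean(0).round(4))/" h.py
python3 - <<'E'
from h import *
c=cam('wrist'); u,v=proj(c,[.580,.114,.018]); g=cv2.cvtColor(c['pixels'],cv2.COLOR_RGB2GRAY);print(u,v,g[int(v),int(u)-45:int(u)+45:3],g[int(v)-50:int(v)+60:3,int(u)])
pocket(c,[.580,.114,.018],thr=120); ring(c,[.506,.112])
T=cam('top'); pocket(T,[.580,.114,.018],thr=100)
h=cv2.cvtColor(c['pixels'],cv2.COLOR_RGB2HSV)
m=((h[...,0]>100)&(h[...,0]<125)&(h[...,1]>120)&(h[...,2]>50)).astype(np.uint8); m[:100]=0;m[260:]=0;m[:,:170]=0;m[:,500:]=0
k=max(cv2.findContours(m,0,1)[0],key=cv2.contourArea)[:,0].astype(float)
P=np.array([plane(c,*x,.014)[:2] for x in k],np.float32); print(cv2.minAreaRect(P*1000))
cr=c['pixels'][140:240,220:400,::-1]; cv2.imwrite('pics/c1.png',cv2.resize(cr,None,fx=4,fy=4,interpolation=cv2.INTER_CUBIC))
E
```

```text
351.56687977787465 195.65242815532585 [238 240 240 240 220  74  68  73  71  73  70  72  71  69  72  70  69  70
  70  72  71  72  74  74  72  88 224 235 235 234] [121 123 125 122 125 126  90  63  69  68  68  67  67  70  70  71  68  74
  71  71  70  72  70  73  73  71 129 234 235 236 234 231  89  94  65  60
  61]
pocket z 0.016 [0.5792 0.1155] R 0.0302 res 0.0006 ext x [0.0608 0.0622] mid [0.5793 0.1158]
pocket z 0.02 [0.5785 0.1166] R 0.0298 res 0.0006 ext x [0.0599 0.0613] mid [0.5787 0.1169]
disc 2172 z 0.0235 enc ((505.2944641113281, 112.1768569946289), 30.183326721191406) mean [0.5055 0.1143]
collar 596 z 0.036 enc ((505.3244323730469, 112.49933624267578), 21.897668838500977) mean [0.5052 0.1127]
pocket z 0.016 [0.58   0.1152] R 0.0287 res 0.0006 ext x [0.0567 0.0567] mid [0.5801 0.1157]
pocket z 0.02 [0.5796 0.1142] R 0.0286 res 0.0006 ext x [0.0565 0.0565] mid [0.5797 0.1146]
((558.2616577148438, 116.83610534667969), (265.6053161621094, 122.64024353027344), 8.736784934997559)
```

View pics/c1.png

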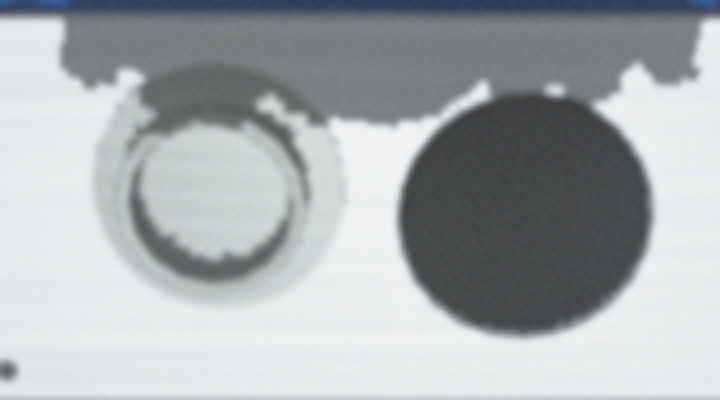

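The crop shows the pan's disc and collar around (213,188), and the pocket as a clean dark disc at (525,213). The pan is at about (505.3, 112.3) mm and the pocket at about (579, 116) mm, so I'll push along 2.8° for about 74 mm.

Run:
```python
from h import *
print(go([.5053,.1123,.08],.049))
```

```text
('t', 2.1167, 'cm', array([ 0.48, -4.14,  7.36]), 'spin', np.float64(0.106), 'tilt', array([ 0.001 ,  0.0039, -1.    ]), 'ang', np.float64(0.1552), 'q7', np.float64(0.05))
```

```bash
python3 -m jog '[[0.5,-4.2,4,0.106],[0.5,-4.2,7.2,0.106],[0.5,-4.2,7.2,0.106],[0.5,-4.2,7.2,0.106]]' -0.2
python3 - <<'E'
from h import *
for i in range(3):
    c=cam('wrist'); o=bot.get_obs(); print(o['t'],o['eef_pos'].round(4),o['contact_force'].round(2),o['gripper_width'],o['tool_rot'].round(4))
print(go([.5053,.1123,.03],.049))
W=cloud(c); q=o['tool_rot']; R=Ro.from_quat([q[1],q[2],q[3],q[0]]).as_matrix(); P=(W-o['eef_pos'])@R
s=(abs(P[...,0])<.02)&(abs(P[...,1])<.07)&(P[...,2]>-.05)&(P[...,2]<.01); 
for sg in (-1,1):
    p=P[s&(P[...,1]*sg>0)]; t=p[p[:,2]>np.percentile(p[:,2],95)-.006]; print(len(p),'tip z pct',np.percentile(p[:,2],[90,95,98,99.5]).round(4),'y',np.percentile(t[:,1],[2,50,98]).round(4),'x',np.percentile(t[:,0],[2,50,98]).round(4))
ring(c,[.5053,.1123]); save(c,'w2.png')
E
```

```text
t: 2.45
eef_pos: [0.5021, 0.1119, 0.0794]
tool_rot: [-0.001, 0.689, 0.725, -0.001]
contact_force: [0.8, -1.5, 0.2]
gripper_width: 0.596
grasp_force: 0.0
2.5 [0.5043 0.1121 0.0808] [1.   0.33 0.15] 0.598727355184529 [4.000e-04 6.893e-01 7.245e-01 8.000e-04]
2.55 [0.5055 0.1123 0.0815] [0.5  0.   0.52] 0.6005872456864205 [0.001  0.6895 0.7243 0.0018]
2.6 [0.5058 0.1123 0.0817] [ 0.09 -0.37  0.23] 0.5991592999248093 [0.0011 0.6895 0.7243 0.0021]
('t', 2.6, 'cm', array([-0.  , -0.08,  5.17]), 'spin', np.float64(0.0), 'tilt', array([ 0.0013,  0.0047, -1.    ]), 'ang', np.float64(0.0491), 'q7', np.float64(-0.01))
2593 tip z pct [-0.0123 -0.0085 -0.0057 -0.0032] y [-0.038  -0.0257 -0.0252] x [-0.0092  0.0077  0.0121]
2592 tip z pct [-0.012  -0.0086 -0.0058 -0.0028] y [0.0256 0.026  0.0381] x [-0.0091  0.0076  0.012 ]
disc 3574 z 0.0235 enc ((505.1347351074219, 111.95128631591797), 30.165666580200195) mean [0.505 0.115]
collar 1045 z 0.036 enc ((505.3734436035156, 112.06275177001953), 22.179872512817383) mean [0.5051 0.1126]
```

View pics/w2.png

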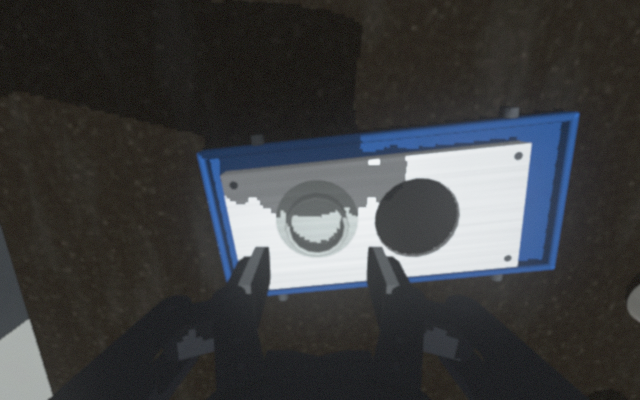

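The wrist view shows the fingers straddling the pan at (317,218), with the pocket at (417,217).

```bash
python3 -m jog '[[0,-0.05,2,0],[0,-0.05,4,0],[0,-0.05,5,0],[0,-0.05,5.5,0],[0,-0.05,5.5,0],[0,-0.05,5.5,0]]' -0.2
python3 - <<'E'
from h import *
for i in range(2):
    c=cam('wrist'); o=bot.get_obs(); print(o['t'],o['eef_pos'].round(4),o['contact_force'].round(2),o['gripper_width'])
try: pocket(c,[.579,.116,.018],thr=110)
except Exception as e: print(e)
ring(c,[.5053,.1123]); print(go([.579,.116,.0265],.049));
E
```

```text
t: 3.1
eef_pos: [0.5034, 0.1118, 0.0251]
tool_rot: [0.0, 0.69, 0.724, 0.001]
contact_force: [-1.3, 0.8, -0.3]
gripper_width: 0.602
grasp_force: 0.0
3.15 [0.5034 0.1118 0.0253] [-0.19  0.    0.49] 0.6016596580245
3.2 [0.5033 0.1119 0.0253] [-0.12  0.35 -0.34] 0.6004184661565377
pocket z 0.016 [0.5059 0.0952] R 0.1724 res 0.0329 ext x [0.4351 0.2508] mid [0.5106 0.1166]
pocket z 0.02 [0.5057 0.0978] R 0.1678 res 0.032 ext x [0.4235 0.2441] mid [0.5103 0.1186]
disc 5690 z 0.0235 enc ((505.1483459472656, 112.06021881103516), 30.318540573120117) mean [0.5041 0.1165]
collar 3027 z 0.0361 enc ((504.2862548828125, 119.00796508789062), 38.60450744628906) mean [0.5049 0.1144]
('t', 3.2, 'cm', array([ 0.04,  7.58, -0.11]), 'spin', np.float64(-0.0), 'tilt', array([ 5.0e-04,  1.7e-03, -1.0e+00]), 'ang', np.float64(0.0488), 'q7', np.float64(0.05))
```

```bash
python3 -m jog '[[0,0,0,0],[0,0,0,0],[0,0.3,0,0],[0,0.8,0,0],[0.01,1.3,0,0],[0.01,1.8,0,0],[0.01,2.3,0,0],[0.02,2.8,0,0],[0.02,3.3,0,0],[0.02,3.8,0,0],[0.02,4.3,0,0],[0.02,4.7,0,0],[0.03,5.1,0,0],[0.03,5.4,0,0],[0.03,5.7,0,0],[0.03,5.9,0,0],[0.03,6.0,0,0],[0.03,6.0,0,0]]' -0.094
python3 - <<'E'
from h import *
c=cam('wrist'); o=bot.get_obs(); print(o['t'],o['eef_pos'].round(4),o['contact_force'].round(2),o['gripper_width'],o['grasp_force'])
ring(c,[.5653,.115]); ring(cam('top'),[.5653,.115]); save(c,'w3.png'); print(go([.579,.116,.0253],.049))
E
```

```text
t: 4.7
eef_pos: [0.5626, 0.115, 0.0243]
tool_rot: [0.0, 0.69, 0.724, 0.0]
contact_force: [0.3, -0.7, -0.2]
gripper_width: 0.545
grasp_force: 0.0
4.75 [0.5626 0.115  0.0243] [-0.38  0.02  0.36] 0.5461501532242826 0.006461856628448004
disc 5674 z 0.0235 enc ((562.2512817382812, 119.76265716552734), 31.195009231567383) mean [0.5614 0.1247]
collar 3115 z 0.0361 enc ((562.7300415039062, 121.8935775756836), 36.95332717895508) mean [0.5619 0.1208]
disc 130 z 0.0253 enc ((563.033447265625, 97.00479125976562), 27.33869171142578) mean [0.5615 0.1019]
collar 48 z 0.038 enc ((562.3329467773438, 109.35989379882812), 36.023902893066406) mean [0.5593 0.1042]
('t', 4.8, 'cm', array([ 0.02,  1.65, -0.09]), 'spin', np.float64(-0.0), 'tilt', array([ 1.e-04,  7.e-04, -1.e+00]), 'ang', np.float64(0.0489), 'q7', np.float64(0.06))
```

View pics/w3.png

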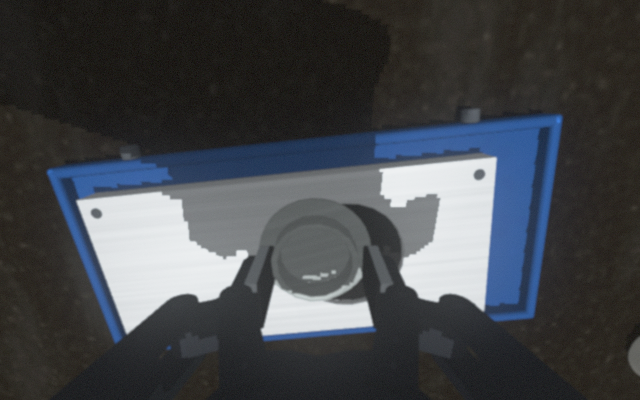

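The pan at (318,250) partly covers the pocket, whose dark crescent shows from (350,205) to (402,250). I'll measure the lateral offset before the last push.

```bash
cat > off.py <<'E'
from h import *
from scipy.optimize import least_squares
def fit(P,r): 
    s=least_squares(lambda o:np.hypot(*(P-o).T)-r,P.mean(0),loss='soft_l1',f_scale=.0005); return s.x.round(4),np.abs(s.fun).mean().round(5)
c=cam('wrist'); W=cloud(c)
tcp=bot.get_obs()['eef_pos']
m=((W[...,2]>.0222)&(W[...,2]<.028)).astype(np.uint8)
# outline of disc on the far side: per column, the first row with disc points
d=[]
for u in range(230,400):
    v=np.where(m[150:260,u])[0]
    if len(v): d.append(plane(c,u,v[0]+149.5,.025)[:2])
d=np.array(d); d=d[(d[:,1]<tcp[1]-.012)&(np.hypot(*(d-tcp[:2]).T)<.036)]; print('disc',len(d),fit(d,.030))
g=cv2.cvtColor(c['pixels'],cv2.COLOR_RGB2GRAY)
p=[]
for v in range(195,260):
    r=g[v].astype(int)
    k=[u for u in range(345,430) if r[u]-r[u-2]>25 and r[u-3]<75]
    if k: p.append((k[0]-1,v))
print(p[::6])
p=np.array(p)
for z in (.016,.02):
    print('pocket',z,fit(np.array([plane(c,u,v,z)[:2] for u,v in p]),.0315))
E
python3 off.py
```

```text
off.py:4: RuntimeWarning: Mean of empty slice.
  s=least_squares(lambda o:np.hypot(*(P-o).T)-r,P.mean(0),loss='soft_l1',f_scale=.0005); return s.x.round(4),np.abs(s.fun).mean().round(5)
  ret = um.true_divide(
Traceback (most recent call last):
  File "off.py", line 13, in <module>
    d=np.array(d); d=d[(d[:,1]<tcp[1]-.012)&(np.hypot(*(d-tcp[:2]).T)<.036)]; print('disc',len(d),fit(d,.030))
                                                                                                  ~~~^^^^^^^^
  File "off.py", line 4, in fit
    s=least_squares(lambda o:np.hypot(*(P-o).T)-r,P.mean(0),loss='soft_l1',f_scale=.0005); return s.x.round(4),np.abs(s.fun).mean().round(5)
ValueError: Initial guess is outside of provided bounds
```

```bash
sed -i "s/^m=.*/m=((W[...,2]>.0222)\&(W[...,2]<.028)\&(np.hypot(W[...,0]-tcp[0],W[...,1]-tcp[1])<.036)).astype(np.uint8)/" off.py; python3 off.py
```

```text
off.py:4: RuntimeWarning: Mean of empty slice.
  s=least_squares(lambda o:np.hypot(*(P-o).T)-r,P.mean(0),loss='soft_l1',f_scale=.0005); return s.x.round(4),np.abs(s.fun).mean().round(5)
  ret = um.true_divide(
Traceback (most recent call last):
  File "off.py", line 13, in <module>
    d=np.array(d); d=d[(d[:,1]<tcp[1]-.012)&(np.hypot(*(d-tcp[:2]).T)<.036)]; print('disc',len(d),fit(d,.030))
                                                                                                  ~~~^^^^^^^^
  File "off.py", line 4, in fit
    s=least_squares(lambda o:np.hypot(*(P-o).T)-r,P.mean(0),loss='soft_l1',f_scale=.0005); return s.x.round(4),np.abs(s.fun).mean().round(5)
ValueError: Initial guess is outside of provided bounds
```

Run:
```python
from h import *
c=cam('wrist');W=cloud(c)
for u in (300,318,335):
    print(u,[(v,W[v,u].round(4).tolist()) for v in (190,195,198,202,206,215,250)])
print(plane(c,318,198,.025),c['pose'].round(3).tolist(),bot.get_obs()['t'])
```

```text
300 [(190, [0.5516, 0.1526, 0.0187]), (195, [0.5517, 0.15, 0.0188]), (198, [0.5518, 0.1484, 0.019]), (202, [0.5521, 0.1479, 0.024]), (206, [0.5521, 0.1455, 0.0231]), (215, [0.5522, 0.1408, 0.0236]), (250, [0.5528, 0.1202, 0.0222])]
318 [(190, [0.5609, 0.1531, 0.0188]), (195, [0.561, 0.1506, 0.0193]), (198, [0.5611, 0.1486, 0.0181]), (202, [0.5611, 0.148, 0.023]), (206, [0.5612, 0.1466, 0.0251]), (215, [0.5615, 0.1408, 0.0225]), (250, [0.5624, 0.1213, 0.0236])]
335 [(190, [0.5696, 0.1535, 0.0187]), (195, [0.5698, 0.1508, 0.0185]), (198, [0.5699, 0.1492, 0.0188]), (202, [0.5698, 0.1482, 0.0222]), (206, [0.5698, 0.1464, 0.0234]), (215, [0.5701, 0.1417, 0.0239]), (250, [0.5715, 0.1215, 0.0231])]
[0.560981  0.1507697 0.025    ] [[0.999, 0.045, 0.016, 0.559], [0.048, -0.95, -0.308, 0.195], [0.001, 0.308, -0.951, 0.165], [0.0, 0.0, 0.0, 1.0]] 4.95
```

```bash
sed -i "s/d\[:,1\]<tcp\[1\]-.012/d[:,1]>tcp[1]+.012/; s/<.036/<.042/g" off.py; python3 off.py
```

```text
disc 110 (array([0.561 , 0.1203]), np.float64(0.0002))
[(376, 210), (386, 217), (392, 223), (396, 229), (398, 235), (400, 241), (368, 247), (369, 253), (371, 259)]
pocket 0.016 (array([0.6288, 0.1478]), np.float64(0.00578))
pocket 0.02 (array([0.6277, 0.1495]), np.float64(0.00562))
```

```bash
sed -i "s/range(195,260)/range(200,243)/" off.py; python3 off.py
```

```text
disc 110 (array([0.561 , 0.1204]), np.float64(0.00019))
[(375, 209), (384, 215), (390, 221), (394, 227), (397, 233), (400, 239)]
pocket 0.016 (array([0.6258, 0.1539]), np.float64(0.0013))
pocket 0.02 (array([0.6246, 0.1555]), np.float64(0.00125))
```

```bash
sed -i "s/P.mean(0),loss/tcp[:2]+[.013,.002],loss/" off.py; sed -i 's/^tcp=.*//; s/^c=cam.*/c=cam("wrist"); W=cloud(c); tcp=bot.get_obs()["eef_pos"]/' off.py; python3 off.py
```

```text
disc 110 (array([0.561 , 0.1203]), np.float64(0.0002))
[(375, 209), (385, 215), (390, 221), (395, 227), (397, 233), (400, 239)]
pocket 0.016 (array([0.5781, 0.1146]), np.float64(0.00014))
pocket 0.02 (array([0.577 , 0.1162]), np.float64(0.00014))
```

Run:
```python
from h import *
c=cam('wrist')
for p in ([.5615,.115,.038],[.561,.1203,.038]):
    P=[proj(c,np.array(p)+.022*np.array([np.cos(a),np.sin(a),0])) for a in np.linspace(0,6.28,60)]; P=np.array(P); print(P.min(0).round(),P.max(0).round(),proj(c,p))
cv2.imwrite('pics/w4.png',cv2.resize(c['pixels'][180:330,230:420,::-1],None,fx=4,fy=4,interpolation=cv2.INTER_CUBIC))
```

```text
[271. 234.] [361. 312.] (np.float64(315.84531640309444), np.float64(275.1357669454769))
[270. 224.] [361. 304.] (np.float64(315.3141750467465), np.float64(265.59992818917533))
```

View pics/w4.png

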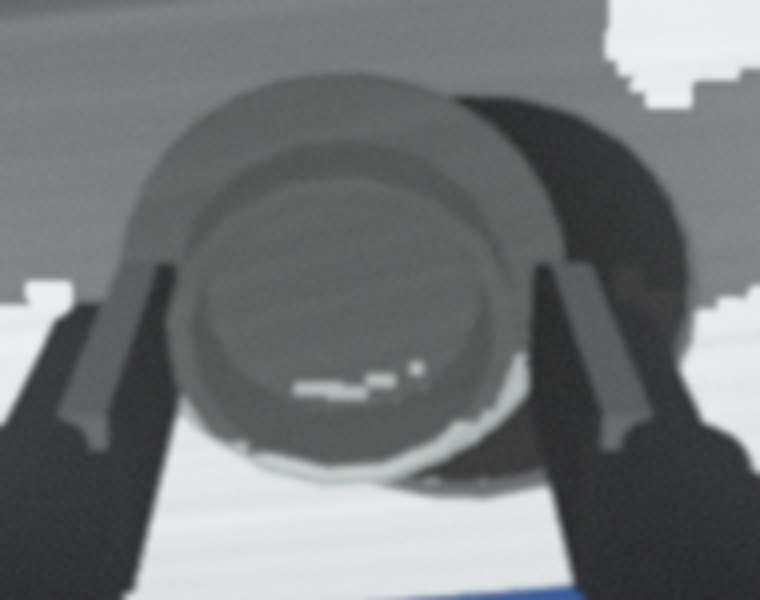

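The crop shows the pan sitting about 4 to 5 mm towards +y of the pocket line: its disc edge is at (340,72), above the pocket's edge at (490,95). It slid sideways along the pads. I'll grip the collar lightly and slide it across.

```bash
python3 -m jog '[[0,0,0,0],[0,0,0,0],[0,0,0,0],[0,0,0,0],[-0.1,0.1,0,0],[-0.2,0.2,0,0],[-0.3,0.3,0,0],[-0.4,0.4,0,0],[-0.45,0.45,0,0],[-0.45,0.5,0,0],[-0.45,0.5,0,0]]' 0.1 20; sed -i "s/range(200,243)/range(200,238)/" off.py; python3 off.py
python3 - <<'E'
from h import *
c=cam('wrist');print(bot.get_obs()['eef_pos'])
cv2.imwrite('pics/w5.png',cv2.resize(c['pixels'][180:330,230:420,::-1],None,fx=4,fy=4,interpolation=cv2.INTER_CUBIC))
E
```

```text
t: 6.07
eef_pos: [0.567, 0.1113, 0.0243]
tool_rot: [-0.001, 0.689, 0.724, -0.0]
contact_force: [-3.8, 2.6, 6.8]
gripper_width: 0.499
grasp_force: 20.6
disc 110 (array([0.567 , 0.1168]), np.float64(0.00019))
[(367, 202), (376, 208), (382, 214), (387, 220), (390, 226), (392, 232)]
pocket 0.016 (array([0.578 , 0.1148]), np.float64(0.00011))
pocket 0.02 (array([0.5769, 0.1163]), np.float64(0.00011))
[0.56700065 0.11132526 0.02435908]
```

View pics/w5.png

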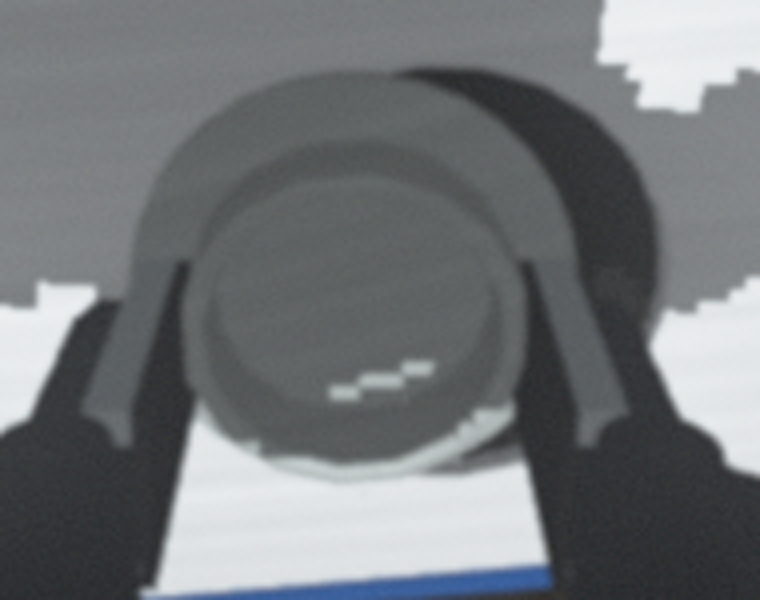

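Here the disc's upper edge is at (355,70) and the pocket's is at (430,67). I'll fit both circles from intensity edges, since the depth mask lags at edges.

```bash
cat > off2.py <<'E'
from h import *
from scipy.optimize import least_squares
import sys
c=cam('wrist'); tcp=bot.get_obs()["eef_pos"]
def fit(P,r): 
    s=least_squares(lambda o:np.hypot(*(P-o).T)-r,tcp[:2]+[.005,.003],loss='soft_l1',f_scale=.0003); return s.x.round(4),np.abs(s.fun).mean().round(5)
g=cv2.GaussianBlur(cv2.cvtColor(c['pixels'],cv2.COLOR_RGB2GRAY).astype(np.float32),(5,5),0)
# polar search for the edges from expected centres
def edges(ctr,z,r,angs,sgn):
    E=[]
    for a in angs:
        rr=np.arange(r-.006,r+.006,.0002); uv=np.array([proj(c,[ctr[0]+x*np.cos(a),ctr[1]+x*np.sin(a),z]) for x in rr],np.float32)
        v=cv2.remap(g,uv[:,:1],uv[:,1:],cv2.INTER_LINEAR)[:,0]; d=np.gradient(v)*sgn; i=d.argmax(); E.append((ctr[0]+rr[i]*np.cos(a),ctr[1]+rr[i]*np.sin(a)))
    return np.array(E)
zd=float(sys.argv[1]) if len(sys.argv)>1 else .025
k=tcp[:2]+[0,.006]
for i in range(3):
    E=edges(k,zd,.030,np.radians(np.arange(75,150,3)),1); k,e=fit(E,.030)
print('disc',k,e)
p=np.array([.577,.1163])
for i in range(3):
    E=edges(p,.02,.0315,np.radians(np.arange(15,60,3)),1); p,e=fit(E,.0315)
print('pocket',p,e,'diff pan-pocket mm',((k-p)*1000).round(1),'tcp',tcp.round(4))
E
python3 off2.py
```

```text
disc [0.5677 0.1179] 0.00027
pocket [0.5768 0.1175] 0.0013 diff pan-pocket mm [-9.1  0.4] tcp [0.567  0.1113 0.0243]
```

```bash
python3 -m jog '[[-0.05,0.1,0,0],[-0.1,0.2,0,0],[-0.15,0.3,0,0],[-0.2,0.4,0,0],[-0.2,0.5,0,0],[-0.2,0.6,0,0],[-0.2,0.6,0,0],[-0.2,0.6,0,0]]'
python3 off2.py; python3 off.py
```

```text
t: 6.88
eef_pos: [0.5725, 0.109, 0.0242]
tool_rot: [-0.001, 0.69, 0.724, -0.001]
contact_force: [-4.9, 0.8, 6.9]
gripper_width: 0.496
grasp_force: 20.7
disc [0.5766 0.1181] 0.00044
pocket [0.5775 0.1164] 0.00014 diff pan-pocket mm [-0.9  1.7] tcp [0.5725 0.109  0.0242]
disc 110 (array([0.5725, 0.1144]), np.float64(0.00021))
[(361, 200), (369, 206), (375, 212), (379, 218), (381, 224), (383, 230), (384, 236)]
pocket 0.016 (array([0.5779, 0.1149]), np.float64(0.00012))
pocket 0.02 (array([0.5769, 0.1164]), np.float64(0.00012))
```

```bash
python3 -m jog '[[0.03,0.1,0,0],[0.06,0.2,0,0],[0.06,0.2,0,0]]'; python3 -m jog '[[0,0,0,0],[0,0,0,0],[0,0,0,0],[0,0.1,0,0],[0,0.2,0,0],[0,0.3,0,0],[0,0.36,0,0],[0,0.36,0,0]]' -0.094
python3 - <<'E'
from h import *
c=cam('wrist');o=bot.get_obs();print(o['eef_pos'],o['contact_force'])
W=cloud(c)
s=(abs(W[...,0]-.577)<.012)&(abs(W[...,1]-.116)<.012)&(W[...,2]<.04); print('disc inner z',np.nanmedian(W[s][:,2]))
for n,x,y in (('+x',.598,.128),('-x',.556,.128),('+y',.577,.142)):
    s=(abs(W[...,0]-x)<.003)&(abs(W[...,1]-y)<.003); print(n,np.nanmedian(W[s][:,2]).round(4))
s=(abs(W[...,0]-.577)<.03)&(abs(W[...,1]-.157)<.003);print('plate',np.nanmedian(W[s][:,2]))
cv2.imwrite('pics/w6.png',cv2.resize(c['pixels'][160:330,230:420,::-1],None,fx=3,fy=3,interpolation=cv2.INTER_CUBIC))
E
```

```text
t: 7.23
eef_pos: [0.5745, 0.1092, 0.0241]
tool_rot: [-0.001, 0.69, 0.724, -0.001]
contact_force: [-4.7, -0.6, 5.4]
gripper_width: 0.496
grasp_force: 20.6
t: 7.9
eef_pos: [0.5793, 0.1099, 0.0242]
tool_rot: [0.0, 0.69, 0.724, 0.0]
contact_force: [-0.8, 0.6, 0.1]
gripper_width: 0.544
grasp_force: 0.0
[0.57926268 0.10987921 0.02425563] [ 0.25694364  0.03325584 -0.11582948]
disc inner z 0.01937920485766703
+x 0.1051
-x 0.1029
+y 0.0192
plate 0.01841906402309887
```

View pics/w6.png

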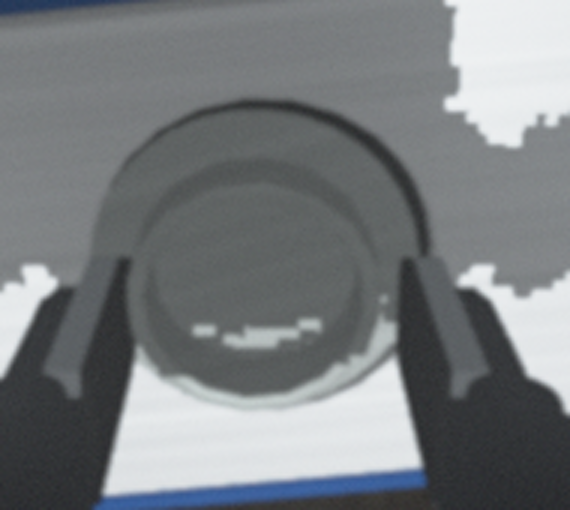

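The picture shows the pan seated concentrically in the pocket. The thin dark gap along the rim runs from (250,103) to (428,240), and the disc stands 1 mm above the plate, so it is home. Next is the weight.

```bash
python3 -m jog '[[0,-0.1,0,0],[0,-0.1,0,0],[0,-0.1,-1,0],[0,-0.1,-3,0],[0,-0.1,-7,0],[0,-0.1,-11,0],[0,-0.1,-12.5,0],[0,-0.1,-12.5,0]]' -0.2
python3 - <<'E'
from h import *
c=cam('wrist');W=cloud(c);o=bot.get_obs();print(o['eef_pos'])
ring(c,[.5775,.1155]) 
d=np.hypot(W[...,0]-.5775,W[...,1]-.115)
for lo,hi,n in ((0,.015,'inner'),(.024,.028,'disc'),(.034,.04,'plate')):
    s=(d>lo)&(d<hi)&(W[...,2]<.05); p=W[s]; A=np.c_[p[:,:2]-[.5775,.1155],np.ones(len(p))]; print(n,len(p),np.median(p[:,2]).round(4),np.linalg.lstsq(A,p[:,2],rcond=None)[0].round(4))
s=(d<.028)&(W[...,2]>.028)&(W[...,2]<.04);p=W[s];print('collar',len(p),np.median(p[:,2]),cv2.minEnclosingCircle((p[:,:2]*1000).astype(np.float32)))
print(go([.63,-.30,.15],.049))
E
```

```text
t: 8.62
eef_pos: [0.5812, 0.1101, 0.1547]
tool_rot: [0.002, 0.69, 0.724, 0.004]
contact_force: [0.1, 0.4, 0.5]
gripper_width: 0.606
grasp_force: 0.0
[0.5796976  0.11019536 0.15218865]
disc 174 z 0.0262 enc ((577.8519897460938, 116.77725219726562), 20.93944549560547) mean [0.5779 0.1124]
collar 312 z 0.0326 enc ((577.7708740234375, 114.92078399658203), 21.81558609008789) mean [0.5774 0.1153]
inner 733 0.0194 [-0.004   0.0014  0.0194]
disc 594 0.0194 [-0.0001 -0.0013  0.0194]
plate 1439 0.0185 [0.0003 0.0022 0.0185]
collar 561 0.03212523529169248 ((577.6596069335938, 114.76312255859375), 21.927587509155273)
('t', 8.6667, 'cm', array([-41.22,   3.02,   0.16]), 'spin', np.float64(-0.0), 'tilt', array([ 0.0018,  0.0049, -1.    ]), 'ang', np.float64(0.0489), 'q7', np.float64(-0.01))
```

```bash
python3 -m jog '[[-3,0.2,0,0],[-7,0.5,0,0],[-11,0.8,0,0],[-15,1.1,0,0],[-19,1.4,0,0],[-23,1.7,0,0],[-27,2,0,0],[-31,2.3,0,0],[-35,2.6,0,0],[-38,2.8,0,0],[-40.5,3,0,0],[-41.2,3,0,0],[-41.2,3,0,0],[-41.2,3,0,0],[-41.2,3,0,0]]' -0.2
cat > wt.py <<'E'
from h import *
c=cam('wrist');o=bot.get_obs();W=cloud(c)
h=cv2.cvtColor(c['pixels'],cv2.COLOR_RGB2HSV); m=((h[...,0]>10)&(h[...,0]<30)&(h[...,1]>70)&(h[...,2]>90)).astype(np.uint8)
n,l,s,ct=cv2.connectedComponentsWithStats(m)
print('tcp',o['eef_pos'].round(4))
for i in range(1,n):
    if s[i,4]>60:
        p=W[l==i]; z=np.nanpercentile(p[:,2],98); t=p[p[:,2]>z-.004]; mid=p[(p[:,2]<z*.55)&(p[:,2]>z*.3)]
        print(s[i].tolist(),ct[i].round(),'topz',z.round(4),'top',cv2.minEnclosingCircle((t[:,:2]*1000).astype(np.float32)),'all',cv2.minEnclosingCircle((p[p[:,2]>.004][:,:2]*1000).astype(np.float32)),np.nanmedian(p[:,2]))
for nm,lo in (('turq',80),):
    mm=(h[...,0]>80)&(h[...,0]<98)&(h[...,1]>120)
    p=W[mm]; print(nm,mm.sum(),np.nanmedian(p,0))
s=(W[...,2]>.015)&(W[...,2]<.06)&(m==0)&(np.hypot(W[...,0]-.565,W[...,1]+.275)<.03); print('black',s.sum(),W[s].mean(0))
E
python3 wt.py
```

```text
t: 9.92
eef_pos: [0.6285, -0.2975, 0.1484]
tool_rot: [-0.001, 0.689, 0.725, 0.0]
contact_force: [-0.5, -0.1, 0.5]
gripper_width: 0.602
grasp_force: 0.0
tcp [ 0.6287 -0.2974  0.1487]
[261, 39, 32, 36, 886] [277.  56.] topz 0.0366 top ((588.174560546875, -181.4516143798828), 6.375157356262207) all ((588.4450073242188, -181.47669982910156), 12.221564292907715) 0.024027691849748234
[164, 127, 31, 25, 546] [178. 138.] topz 0.0288 top ((497.67291259765625, -254.50729370117188), 5.254393100738525) all ((497.7807312011719, -254.3799591064453), 9.937171936035156) 0.01730654126515413
[306, 153, 34, 39, 1034] [322. 172.] topz 0.0452 top ((631.6591186523438, -277.4991149902344), 7.849842548370361) all ((631.688720703125, -277.63134765625), 15.115330696105957) 0.029933860461337503
turq 1019 [ 0.60071078 -0.33921905  0.02931926]
black 943 [ 0.56733345 -0.27256424  0.03284324]
```

Run:
```python
from h import *
print(go([.6317,-.2776,.0165],.049))
```

```text
('t', 9.9667, 'cm', array([ 1.94,  0.41, 13.22]), 'spin', np.float64(0.003), 'tilt', array([ 1.9e-03, -6.0e-04, -1.0e+00]), 'ang', np.float64(0.0518), 'q7', np.float64(0.67))
```

```bash
python3 -m jog '[[1,0.2,1,0],[1.9,0.4,3,0],[1.95,0.4,6,0],[1.95,0.4,9,0],[1.95,0.4,9,0],[1.95,0.4,9,0],[1.95,0.4,9,0]]'
python3 - <<'E'
from h import *
print(go([.6317,-.2776,.0165],.049))
E
```

```text
t: 10.55
eef_pos: [0.6322, -0.2802, 0.0605]
tool_rot: [0.001, 0.689, 0.724, 0.0]
contact_force: [0.1, -0.6, 1.0]
gripper_width: 0.6
grasp_force: 0.0
('t', 10.55, 'cm', array([ 0.26, -0.04,  4.4 ]), 'spin', np.float64(0.001), 'tilt', array([-6.0e-04,  1.2e-03, -1.0e+00]), 'ang', np.float64(0.0497), 'q7', np.float64(0.68))
```

```bash
python3 -m jog '[[0.26,0,1,0],[0.26,0,2.5,0],[0.26,0,3.8,0],[0.26,0,4.4,0],[0.26,0,4.4,0],[0.26,0,4.4,0]]'; python3 -c "
from h import *
print(go([.6317,-.2776,.0165],.049),bot.get_obs()['contact_force'])"; python3 -m jog '[[0,0,0,0],[0,0,0,0],[0,0,0,0],[0,0,0,0],[0,0,0,0],[0,0,0,0]]' 0.5 30
```

```text
t: 11.05
eef_pos: [0.6307, -0.278, 0.0145]
tool_rot: [-0.001, 0.69, 0.724, -0.0]
contact_force: [-0.3, -0.2, 0.3]
gripper_width: 0.6
grasp_force: 0.0
('t', 11.05, 'cm', array([ 0.03,  0.1 , -0.2 ]), 'spin', np.float64(-0.0), 'tilt', array([ 4.0e-04, -1.3e-03, -1.0e+00]), 'ang', np.float64(0.0487), 'q7', np.float64(0.69)) [-0.32045403 -0.24417141  0.31438365]
t: 11.55
eef_pos: [0.6316, -0.2784, 0.016]
tool_rot: [0.001, 0.69, 0.724, 0.0]
contact_force: [-1.0, -1.4, 5.5]
gripper_width: 0.334
grasp_force: 30.2
```

```bash
python3 -m jog '[[0,0,-1,0],[0,0,-3,0],[0,0,-6,0],[0,0,-9,0],[0,0,-9,0],[0,0,-9,0]]'
python3 - <<'E'
from h import *
print(go([.5777,.114,.105],.049),bot.get_obs()['contact_force'])
E
```

```text
t: 12.05
eef_pos: [0.6323, -0.2782, 0.1075]
tool_rot: [0.002, 0.69, 0.724, 0.001]
contact_force: [-0.1, 0.7, -2.5]
gripper_width: 0.326
grasp_force: 30.1
('t', 12.05, 'cm', array([39.44, -3.53,  0.19]), 'spin', np.float64(0.0), 'tilt', array([-0.001 ,  0.0034, -1.    ]), 'ang', np.float64(0.0492), 'q7', np.float64(0.66)) [-0.08819175  0.74162833 -2.50704469]
```

```bash
python3 -m jog '[[2,-0.2,0,0],[5,-0.5,0,0],[9,-0.8,0,0],[13,-1.2,0,0],[17,-1.5,0,0],[21,-1.9,0,0],[25,-2.2,0,0],[29,-2.6,0,0],[33,-2.9,0,0],[36.5,-3.3,0,0],[38.7,-3.5,0,0],[39.4,-3.5,0,0],[39.4,-3.5,0,0],[39.4,-3.5,0,0],[39.4,-3.5,0,0],[39.4,-3.5,0,0]]'
python3 - <<'E'
from h import *
c=cam('wrist');o=bot.get_obs();W=cloud(c)
h=cv2.cvtColor(c['pixels'],cv2.COLOR_RGB2HSV); m=(h[...,0]>10)&(h[...,0]<30)&(h[...,1]>70)&(h[...,2]>60)
p=W[m&(W[...,2]>.07)&(W[...,2]<.2)&(np.hypot(W[...,0]-.578,W[...,1]-.114)<.03)]; print('tcp',o['eef_pos'].round(4),len(p),'z',np.percentile(p[:,2],[2,50,98]).round(4))
for lo,hi in ((.09,.112),(.112,.125),(.125,.15)):
    q=p[(p[:,2]>lo)&(p[:,2]<hi)]; 
    if len(q)>5: print(lo,len(q),'x',np.percentile(q[:,0],[1,99]).round(4),'y',np.percentile(q[:,1],[1,99]).round(4))
s=(np.hypot(W[...,0]-.5777,W[...,1]-.1148)<.026)&(W[...,2]>.028)&(W[...,2]<.04);q=W[s];print('collar',len(q),cv2.minEnclosingCircle((q[:,:2]*1000).astype(np.float32)) if len(q) else '')
print(go([.5777,.114,.036],.049)); save(c,'w7.png')
E
```

```text
t: 13.38
eef_pos: [0.577, 0.1115, 0.1051]
tool_rot: [0.0, 0.691, 0.723, -0.0]
contact_force: [0.6, -1.2, -2.4]
gripper_width: 0.33
grasp_force: 30.1
tcp [0.5771 0.1117 0.1052] 2872 z [0.1011 0.1194 0.1341]
0.09 217 x [0.5671 0.5887] y [0.1214 0.1272]
0.112 1753 x [0.564  0.5906] y [0.1036 0.1269]
0.125 902 x [0.5701 0.5848] y [0.1063 0.1201]
collar 640 ((577.6774291992188, 114.81090545654297), 21.988882064819336)
('t', 13.4333, 'cm', array([0.23, 0.07, 6.92]), 'spin', np.float64(-0.003), 'tilt', array([-8.e-04, -2.e-04, -1.e+00]), 'ang', np.float64(0.0459), 'q7', np.float64(0.03))
```

```bash
python3 -m jog '[[0.2,0.03,1,0],[0.2,0.03,3,0],[0.2,0.03,4.5,0],[0.2,0.03,5,0],[0.2,0.03,5,0],[0.2,0.03,5,0],[0.2,0.03,5,0]]'
python3 - <<'E'
from h import *
c=cam('wrist');o=bot.get_obs();print(o['eef_pos'].round(4),o['contact_force'].round(1)); print(go([.5776,.1138,.0372],.049)); save(c,'w8.png')
s=cam('side'); save(s,'s8.png')
E
```

```text
t: 14.02
eef_pos: [0.5779, 0.1157, 0.056]
tool_rot: [0.0, 0.69, 0.724, 0.001]
contact_force: [0.0, -0.5, -2.1]
gripper_width: 0.329
grasp_force: 30.1
[0.5779 0.1159 0.0561] [-0.2  0.8 -1.3]
('t', 14.0667, 'cm', array([-0.21, -0.05,  1.89]), 'spin', np.float64(-0.0), 'tilt', array([ 4.0e-04,  1.6e-03, -1.0e+00]), 'ang', np.float64(0.0487), 'q7', np.float64(0.07))
```

View pics/w8.png

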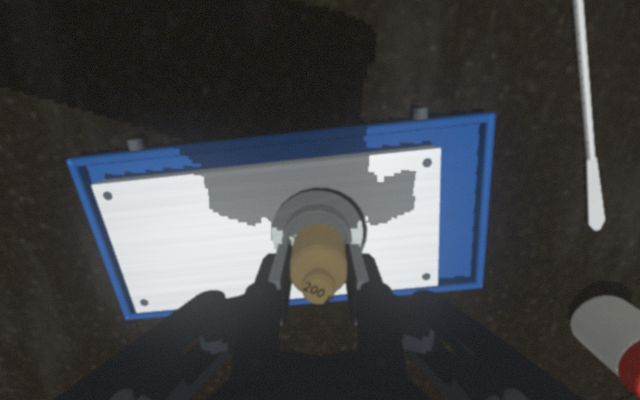

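The view shows the weight marked "200" held upright at (317,270), above the collar of the seated pan at (318,228).

```bash
python3 -m jog '[[-0.1,-0.03,0,0],[-0.2,-0.03,0,0],[-0.2,-0.03,0.2,0],[-0.2,-0.03,0.4,0],[-0.2,-0.03,0.4,0],[-0.2,-0.03,0.4,0]]'
python3 - <<'E'
from h import *
c=cam('wrist');o=bot.get_obs();W=cloud(c);print(o['eef_pos'].round(4),o['contact_force'].round(1)); print(go([.5776,.1138,.0372],.049))
h=cv2.cvtColor(c['pixels'],cv2.COLOR_RGB2HSV); m=(h[...,0]>10)&(h[...,0]<30)&(h[...,1]>70)&(h[...,2]>60)
p=W[m&(np.hypot(W[...,0]-.578,W[...,1]-.114)<.03)]; z=np.percentile(p[:,2],98);q=p[p[:,2]>z-.004]; print('top z',z,cv2.minEnclosingCircle((q[:,:2]*1000).astype(np.float32)),'body y max',np.percentile(p[:,1],99))
E
```

```text
t: 14.62
eef_pos: [0.5767, 0.1139, 0.0511]
tool_rot: [-0.0, 0.69, 0.724, -0.0]
contact_force: [-0.6, -0.3, -2.1]
gripper_width: 0.332
grasp_force: 30.1
[0.5768 0.1139 0.0512] [-0.5 -0.4 -2.9]
('t', 14.6667, 'cm', array([-0.02,  0.08,  1.4 ]), 'spin', np.float64(0.0), 'tilt', array([-0.e+00, -3.e-04, -1.e+00]), 'ang', np.float64(0.0491), 'q7', np.float64(0.07))
top z 0.08000042808405554 ((577.18310546875, 115.70458984375), 7.611599922180176) body y max 0.12945744700953854
```

Aligned to within about 1 mm; lowering slowly.

```bash
python3 -m jog '[[0,0.05,0.2,0],[0,0.05,0.4,0],[0,0.05,0.6,0],[0,0.05,0.8,0],[0,0.05,1.0,0],[0,0.05,1.1,0],[0,0.05,1.2,0],[0,0.05,1.2,0],[0,0.05,1.2,0]]'; python3 -c "
from h import *
print(go([.5776,.1138,.0372],.049))"
```

```text
t: 15.42
eef_pos: [0.5775, 0.1139, 0.0393]
tool_rot: [-0.0, 0.69, 0.724, 0.0]
contact_force: [-0.8, -0.1, -2.5]
gripper_width: 0.329
grasp_force: 30.1
('t', 15.4167, 'cm', array([-0.01,  0.01,  0.21]), 'spin', np.float64(-0.0), 'tilt', array([ 0., -0., -1.]), 'ang', np.float64(0.049), 'q7', np.float64(0.08))
```

```bash
python3 -m jog '[[0,0,0.05,0],[0,0,0.1,0],[0,0,0.13,0],[0,0,0.13,0]]';python3 -m jog '[[0,0,0.03,0],[0,0,0.06,0],[0,0,0.06,0]]'
```

```text
t: 15.75
eef_pos: [0.5774, 0.1139, 0.038]
tool_rot: [-0.0, 0.69, 0.724, -0.0]
contact_force: [0.4, 0.8, -1.5]
gripper_width: 0.332
grasp_force: 30.1
t: 16.0
eef_pos: [0.5774, 0.1139, 0.0373]
tool_rot: [-0.0, 0.69, 0.724, -0.0]
contact_force: [-0.6, -0.1, -2.2]
gripper_width: 0.331
grasp_force: 30.1
```

```bash
python3 -m jog '[[0,0,0.03,0],[0,0,0.06,0],[0,0,0.06,0]]';python3 -m jog '[[0,0,0.03,0],[0,0,0.06,0],[0,0,0.06,0]]'
```

```text
t: 16.25
eef_pos: [0.5775, 0.1139, 0.037]
tool_rot: [-0.0, 0.69, 0.724, 0.0]
contact_force: [0.1, -0.3, 0.1]
gripper_width: 0.332
grasp_force: 30.3
t: 16.5
eef_pos: [0.5775, 0.1139, 0.0369]
tool_rot: [-0.0, 0.69, 0.724, 0.0]
contact_force: [-2.4, -1.6, 7.4]
gripper_width: 0.33
grasp_force: 31.0
```

Touched down. I'll ease off, open and rise.

```bash
python3 -m jog '[[0,0,-0.05,0],[0,0,-0.05,0]]'; python3 -m jog '[[0,0,0,0],[0,0,0,0],[0,0,0,0],[0,0,0,0],[0,0,-0.5,0],[0,0,-2,0],[0,0,-5,0],[0,0,-9,0],[0,0,-12,0],[0,0,-12,0],[0,0,-12,0],[0,0,-12,0]]' -0.2
python3 - <<'E'
from h import *
c=cam('wrist');W=cloud(c);d=np.hypot(W[...,0]-.5775,W[...,1]-.115)
h=cv2.cvtColor(c['pixels'],cv2.COLOR_RGB2HSV); m=(h[...,0]>10)&(h[...,0]<30)&(h[...,1]>70)&(h[...,2]>60)
p=W[m&(d<.03)]; z=np.percentile(p[:,2],98);q=p[p[:,2]>z-.004];b=p[p[:,2]>.03]; print('top z',z,cv2.minEnclosingCircle((q[:,:2]*1000).astype(np.float32)),'all',cv2.minEnclosingCircle((b[:,:2]*1000).astype(np.float32)))
for lo,hi,n in ((.024,.028,'disc'),(.034,.04,'plate')):
    s=(d>lo)&(d<hi)&(W[...,2]<.05); q=W[s]; A=np.c_[q[:,:2]-[.5775,.115],np.ones(len(q))]; print(n,len(q),np.median(q[:,2]).round(4),np.linalg.lstsq(A,q[:,2],rcond=None)[0].round(4))
print(bot.get_obs()['t'])
E
```

```text
t: 16.67
eef_pos: [0.5775, 0.1139, 0.0369]
tool_rot: [0.0, 0.69, 0.724, 0.0]
contact_force: [-1.2, 0.0, 3.3]
gripper_width: 0.332
grasp_force: 30.6
t: 17.67
eef_pos: [0.577, 0.1141, 0.1564]
tool_rot: [-0.0, 0.69, 0.724, -0.0]
contact_force: [-0.1, -0.2, -1.2]
gripper_width: 0.6
grasp_force: 0.0
top z 0.06620743329593679 ((578.2448120117188, 114.66207122802734), 7.894391059875488) all ((577.6414794921875, 115.86478424072266), 14.426300048828125)
disc 560 0.0195 [-0.0002  0.002   0.0194]
plate 1390 0.0184 [-0.0003  0.0027  0.0184]
17.7167
```

```bash
python3 -c "
from h import *
print(bot.hand_in())"
```

```text
the job is handed in; nothing more can be done
None
```

The job is handed in at 17.7 s: the pan lies flat and fully home in the pocket, and the 200 g weight stands upright in its collar. The largest downward push I read was about 9 N, and the other two weights were not touched.

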